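# Offer a cartridge up to its headshell with the tongs

### The job

Lay the matte black headshell flat and lengthwise on the narrow ridge of the aluminium stand and let it go. Then take the blue-gripped tongs off their rest, close them on the sides of the red cartridge on the saucer (never touch the cartridge with the gripper itself) and bring it upright, lined up lengthwise with the headshell, to about 3 cm above its middle. Finish while still holding it there in the tongs, with the headshell still lying on its ridge and touched by nothing else; leave the level disc, the tweezer case and the screwdriver where they are.

Things in the scene. Friction and masses are not known exactly. Their poses are not given: they have to be found in the camera images.
- headshell_center (a point): centre of the matte black headshell (half-way up, mid-plate): a flat plate 46 mm long (its x) by 20 mm wide (its y) by 8 mm thick, with an aluminium barrel 8 mm thick reaching a further 14 mm in its -x direction. Loose, 16 g, lies flat on the table at the start. Grasp it across its 20 mm width; a small wire finger-lift at its front corner is thin and can be ignored.
- stand_top (a point): middle of the top of the mounting stand's ridge, 50 mm above the table. The ridge is level, 34 mm long (its x) by 12 mm wide (its y), with a clear drop either side, on a round aluminium foot of 56 mm diameter and 8 mm height. Fixed. The headshell goes on it lengthwise (either way round), its centre 4 mm above this point.
- tongs_grip (a point): where to grip the tongs: midway between the two blue grip scales (56 mm long, 16 mm tall), half-way up; 53 mm above the table at the start. x points along the tongs to the jaws, y across the two arms, z up. Over the scales the tongs are 42 mm wide when open, 32 mm when closed on the cartridge. The spine with the hinges is 85 mm behind (-x), the jaws 85 mm ahead.
- tongs_jaws (a point): midway between the jaw pads, 85 mm ahead (+x) of the grip point and 30 mm below it: bring this point to the cartridge's centre. The jaws hang down from the arm ends; pads 14 mm long (x), 6 mm thick, lower edge 8 mm below this point. The gap between the pads is 38 mm open, 32 mm with the scales squeezed to 39 mm, 18 mm at 32 mm (it closes twice as fast as the scales).
- tongs: the whole tongs, 85 g, balanced about the grip point; lying flat, arms side by side, across the bars of their rest. Origin 8 mm below the grip point, same axes. Sprung open: at the scales the squeeze starts at 4 N and is 7.5 N when closed on the cartridge, so clamp it with 15 to 30 N; squeezed only to about 39 mm they are held with the jaws still open.
- tongs_left: left sprung arm of the tongs (on the tongs' +y side), origin at its hinge.
- tongs_right: right sprung arm of the tongs (-y side), origin at its hinge.
- rest: beech rest of the tongs, fixed: base 120 x 90 x 8 mm with two cross bars 10 mm thick, 80 mm wide, tops 45 mm above the table, 50 mm ahead of and behind its centre; between the bars there is 90 mm of free room for the fingers. Origin at the centre of its underside.
- cartridge_center (a point): centre of the red cartridge (half-way up its 24 mm height): a block 28 mm long (its x) by 18 mm wide (its y), 16 mm tall, with a smaller grey stylus guard 8 mm tall on top. Loose, about 20 g. It stands on the saucer floor on its black mounting face, guard up. The tongs close on its 18 mm width, the tongs pointing along its length (from either end).
- cartridge: the same cartridge; origin at the centre of its underside.
- saucer: white porcelain saucer, 136 mm across, rim 16 mm high, flat floor 5 mm above the table; loose, 200 g. Origin at the centre of its underside.
- headshell: the same headshell; origin at the middle of the plate's underside.
- stand: the mounting stand; origin at the centre of its underside.
- level: steel spirit level disc, 40 mm diameter, 11 mm tall; bystander. Origin at underside.
- tweezer_case: transparent tweezer case, 150 (x) x 36 x 16 mm; bystander. Origin at underside.
- screwdriver: small screwdriver, 140 mm long; bystander.
Things that resemble listed ones, but are neither listed nor needed, are in the scene too. Of the things that look like the headshell, take the one that is farthest to the robot's left at the start.

How it is judged:
On the way, in this order (a step that is already met when the one before it is completed fails the run):
1. the headshell lies flat and lengthwise on the ridge of the stand, let go (contact force between headshell and stand above 0.04 N and horizontal distance between headshell_center and stand_top below 0.015 m and z of headshell_center in the frame of stand_top between 0.001 and 0.008 m and angle between headshell_center's own z axis and vertical below 0.12 rad and angle between the x axis of headshell_center and the x axis of stand_top, either way round below 0.26 rad and contact force between the fingers and headshell below 0.03 N and linear speed of headshell below 0.03 m/s), for 0.3 s.
2. the tongs are lifted off their rest in the gripper (height (world z) of tongs_grip above 0.068 m and contact force between the fingers and tongs above 1 N and contact force between tongs and rest below 0.02 N), for 0.2 s.
3. the cartridge is clamped between both jaws and lifted off the saucer (contact force between each of tongs_left, tongs_right and cartridge above 0.3 N and contact force between the fingers and tongs above 1 N and contact force between cartridge and saucer below 0.02 N and contact force between tongs and rest below 0.02 N and height (world z) of cartridge_center above 0.035 m), for 0.2 s.
At the end, for the whole second after the job is handed in: Headshell on ridge: centre within 15 mm, 15 deg lengthwise, 7 deg flat, touched by nothing else. Gripper holds tongs, both jaws press the cartridge, nothing else carries it: still, upright and lengthwise within 17 deg, centre within 20 mm of the headshell's, underside 10 to 60 mm above it (all of step 1 and contact force between each of tongs_left, tongs_right and cartridge above 0.3 N and contact force between the fingers and tongs above 1 N and contact force between cartridge and saucer below 0.02 N and contact force between tongs and rest below 0.02 N and horizontal distance between cartridge_center and headshell_center below 0.02 m and z of cartridge_center in the frame of stand_top between 0.03 and 0.08 m and angle between cartridge_center's own z axis and vertical below 0.3 rad and angle between the x axis of cartridge_center and the x axis of headshell_center, either way round below 0.3 rad and contact force between each of cartridge, tongs and headshell below 0.02 N and contact force between each of tongs, cartridge and stand below 0.02 N and linear speed of cartridge below 0.03 m/s); the arm keeps its last pose, push and grip.
It fails at once if the gripper or arm touches the cartridge itself (contact force between any of the fingers, the arm and cartridge above 0.2 N).
It fails at once if a bystander (level disc, tweezer case, screwdriver) is moved more than 30 mm (distance of any of level, tweezer_case, screwdriver from where it was at the start of the episode above 0.03 m).
It also fails if it takes over 61 s, if anything falls off the work surface, if the arm or the gripper's body presses on something with over 40 N, if the wrist force passes 120 N, or if a joint passes its speed limit or range.

### The arm

A 6-joint arm with a two-finger parallel gripper is mounted at the origin on the work surface. World frame = base frame: x ahead of the robot, y to its left, z up, the work surface at z = 0. Lengths are in m, angles in rad, forces in N, time in s.
With the tool pointing down it reaches from about 0.325 to 0.85 m from the base axis. Payload 4.4 kg.
Tool frame: the origin (TCP) lies at the very end of the fingers, on their centre line; the grasp point (between the pads) lies ctrl.grip_point_offset behind it (ctrl.grip_point_offset is the distance from the TCP to the grasp point, in m); x points along the fingers, y is the direction in which the jaws open and shut, and the axes are right-handed (so a half turn about x gives the same grasp; the last joint's range is limited). The gripper opens to 94 mm and grips with 3 to 60 N. Pads are 16 mm wide; open, the fingers measure 119 mm over their backs; the gripper's body (75 mm by 177 mm) begins 78 mm behind the grasp point.
Start: joints at [-1.327, 0.207, 1.542, -0, 1.393, -0.15], TCP at [0.221, -0.531, 0.179] pointing down, gripper open.
Joint ranges: [-2.73, 2.73], [-0.86, 2.22], [0.23, 2.46], [-1.11, 4.25], [0.08, 2.63], [-2.82, 2.82]. Speed limits (rad/s): [2.79, 2.79, 3.14, 3.14, 3.14, 3.14].

### API

Orientations are given as a unit quaternion [w, x, y, z].
In Python, from cell import ctrl, fingers, kinematics, eyes, models gives the robot as it stands. The module is installed in compiled form; this text tells all that it offers. Calls block until the motion is done:
- ctrl.move_ptp(position, orientation): joint-space move of the TCP to a pose.
- ctrl.movel(position, rotation=None, velocity=0.15, stop_force=None): straight line of the TCP; rotation=None keeps the orientation; velocity is the mean speed in m/s. With stop_force (N) it stops when the force on the tool has changed by that much, and returns True; else False.
- ctrl.movej(angles): joint-space move.
- fingers.grip(opening, newtons=None): opening from 0.0 (shut) to 1.0 (fully open); newtons is the grip in N (None keeps the last); returns when the fingers have stopped.
- ctrl.dwell(seconds).
- kinematics.ik(position, orientation): joint angles nearest the present ones, or None.
- eyes.read_camera(name): name is "scene" or "top"; returns a dict with "color" (384x512x3 uint8, red, green, blue), "z_map" (384x512 float32, m along the optical axis (not along the pixel's ray), 0 where there is no reading), "fx", "fy", "cx", "cy" (pixels), "dist_coeffs" ([k1, k2, p1, p2, k3] as OpenCV has them; the pictures are not rectified), "view" (4x4, takes a point from world to camera coordinates). Camera axes: x right, y down, z forward; pixel columns grow to the right and rows downward; lengths in m; the calibration is good to about 2 mm. A picture is of the moment at which its call begins.
A pose or a line that the arm cannot do raises ctrl.PlanningError and nothing moves.
- ctrl.close_job(): hands the job in, once; it reports no verdict.
Trained networks look in a picture, given as the dict that the camera call returned (one of the last four; its "shot" number tells which), for a name from the list of things; names that differ only in an ending like _2 or _b are one class to them, and where a whole thing is asked for, a point or a joint stands for the part that bears it (a point fixed in the world has none). Each returns a list of dicts, best first, with "confidence" (0 to 1); they miss things now and then, are a little off and sometimes report something else, mostly with a low value. They report only what shows in the picture. A call takes as long as a camera call. They do not tell look-alikes from the thing itself.
- models.spot_in(picture, query): "centre" ([x, y, z] in m, in the coordinates of the camera as it stood for that picture, good to about 4 mm: the middle of the surface that is visible of it).
- models.regions_of(picture, query): "mask" (384x512 bool, what is visible of it).
Readings, each from a call of its own:
- ctrl.get_time(): time.
- ctrl.get_joint_pos(): joint angles.
- ctrl.get_joint_velocities(): joint speeds.
- ctrl.get_joint_torque(): joint torques, N m.
- ctrl.get_tcp_pos(): TCP position.
- ctrl.get_orientation(): TCP orientation.
- ctrl.get_wrist_force(): force on the tool from outside, world axes, zero at the start.
- ctrl.get_wrist_torque(): the same for the moment, N m.
- ctrl.get_opening(): opening from 0.0 (shut) to 1.0 (fully open).
Only numpy, scipy, OpenCV 4.12 (cv2) and the standard library are available. Lean on these libraries where they do the work, as an engineer would, in place of code of your own. Each camera call takes 0.05 s, during which the arm holds its last target.

## Working session

There is one attempt and no reset: what is moved stays moved. The work goes in short steps, each a Python script; the robot and the scene stay as the last script left them, time stands still between calls to the robot, and variables do not carry over. Pictures are saved under pics/ and viewed, and the job is handed in when it is done.

```bash
mkdir -p pics; cat > h.py <<'E'
import numpy as np, cv2
from cell import ctrl, fingers, kinematics, eyes, models
from scipy.spatial.transform import Rotation as R
def w2c(p): return np.linalg.inv(np.asarray(p['view']))
def K(p): return np.array([[p['fx'],0,p['cx']],[0,p['fy'],p['cy']],[0,0,1.]])
def cam2w(p,c): 
    V=w2c(p); return np.asarray(c)@V[:3,:3].T+V[:3,3]
def cloud(p,mask):
    v,u=np.nonzero(mask&(p['z_map']>0)); z=p['z_map'][v,u]
    n=cv2.undistortPoints(np.c_[u,v].astype(float)[:,None],K(p),np.array(p['dist_coeffs'],float))[:,0]
    return cam2w(p,np.c_[n*z[:,None],z])
def proj(p,X):
    V=np.asarray(p['view']); r,_=cv2.Rodrigues(V[:3,:3])
    return cv2.projectPoints(np.atleast_2d(np.asarray(X,float)),r,V[:3,3],K(p),np.array(p['dist_coeffs'],float))[0][:,0]
def save(p,name): cv2.imwrite('pics/'+name,p['color'][:,:,::-1])
def quat(yaw):
    # tool x down, tool y at heading yaw
    y=np.array([np.cos(yaw),np.sin(yaw),0]);x=np.array([0,0,-1.]);z=np.cross(x,y)
    q=R.from_matrix(np.c_[x,y,z]).as_quat(); return [q[3],q[0],q[1],q[2]]
E
python3 - <<'E'
from h import *
a=[]
for n in ('scene','top'):
    p=eyes.read_camera(n); save(p,n+'0.png'); 
    print(n,'cam at',w2c(p)[:3,3].round(3))
    for q in ['headshell','stand','tongs','rest','cartridge','saucer','level','tweezer_case','screwdriver']:
        for d in models.spot_in(p,q)[:5]:
            w=cam2w(p,d['centre']); print(q,round(d['confidence'],2),w.round(3),proj(p,w)[0].round(0))
print(ctrl.grip_point_offset,ctrl.get_time())
E
```

```text
scene cam at [ 1.056 -0.633  1.023]
headshell 0.58 [0.373 0.166 0.006] [249. 157.]
headshell 0.58 [0.441 0.033 0.008] [239. 190.]
headshell 0.48 [0.336 0.032 0.01 ] [214. 175.]
headshell 0.47 [0.431 0.271 0.009] [282. 147.]
headshell 0.41 [ 0.621 -0.067  0.008] [265. 240.]
stand 0.83 [0.63  0.113 0.004] [304. 203.]
tongs 0.78 [ 0.472 -0.241  0.061] [182. 242.]
tongs 0.63 [0.631 0.12  0.006] [305. 202.]
rest 0.86 [ 0.456 -0.262  0.012] [175. 254.]
cartridge 0.46 [0.628 0.117 0.004] [304. 202.]
cartridge 0.42 [ 0.629 -0.097  0.023] [261. 245.]
saucer 0.71 [ 0.619 -0.072  0.01 ] [264. 240.]
saucer 0.39 [ 0.469 -0.241  0.063] [181. 241.]
level 0.46 [ 0.455 -0.261  0.007] [175. 255.]
level 0.45 [0.47  0.113 0.012] [262. 178.]
level 0.4 [0.63  0.116 0.004] [304. 203.]
tweezer_case 0.9 [0.688 0.371 0.018] [363. 161.]
screwdriver 0.85 [ 0.688 -0.4    0.022] [202. 340.]
screwdriver 0.25 [0.473 0.111 0.011] [263. 179.]
top cam at [0.354 0.017 1.091]
headshell 0.69 [0.439 0.027 0.007] [261. 230.]
headshell 0.55 [0.331 0.032 0.003] [260. 273.]
headshell 0.52 [0.433 0.267 0.003] [165. 235.]
headshell 0.43 [0.372 0.168 0.008] [205. 258.]
stand 0.68 [0.619 0.116 0.007] [224. 161.]
stand 0.37 [ 0.462 -0.25   0.006] [370. 217.]
tongs 0.6 [ 0.458 -0.24   0.063] [372. 216.]
rest 0.6 [ 0.46  -0.249  0.008] [370. 218.]
saucer 0.89 [ 0.624 -0.08   0.014] [301. 156.]
saucer 0.52 [ 0.472 -0.271  0.061] [385. 210.]
saucer 0.42 [0.683 0.375 0.015] [123. 139.]
level 0.45 [0.474 0.111 0.007] [227. 217.]
level 0.33 [ 0.457 -0.241  0.061] [373. 217.]
level 0.2 [0.682 0.375 0.014] [123. 140.]
tweezer_case 0.84 [0.68  0.374 0.013] [124. 140.]
screwdriver 0.91 [ 0.689 -0.397  0.017] [423. 127.]
0.0188 1.0
```

```bash
python3 - <<'E'
from h import *
p=eyes.read_camera('top'); c=p['color'][:,:,::-1]
cv2.imwrite('pics/topc.png',cv2.resize(c[100:310,90:450],None,fx=2.2,fy=2.2,interpolation=cv2.INTER_CUBIC))
a=[cv2.resize(c[v-45:v+45,u-45:u+45],(390,290*390//390)) if 0 else cv2.resize(c[v-37:v+37,u-50:u+50],(400,296),interpolation=cv2.INTER_CUBIC) for u,v in [(165,235),(224,165),(301,156),(372,217)]]
cv2.imwrite('pics/top4.png',np.vstack([np.hstack(a[:2]),np.hstack(a[2:])]))
p=eyes.read_camera('scene'); c=p['color'][:,:,::-1]
cv2.imwrite('pics/scc.png',cv2.resize(c[120:370,120:420],None,fx=2.3,fy=2.3,interpolation=cv2.INTER_CUBIC))
E
```

```text
(no output)
```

View pics/topc.png

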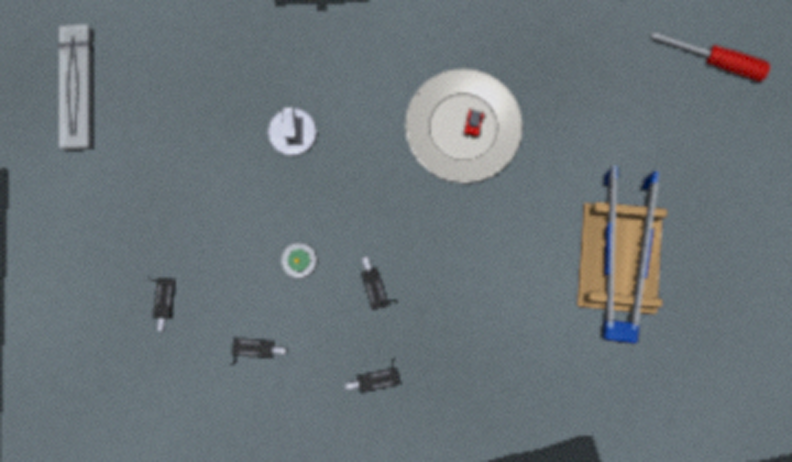

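View pics/top4.png

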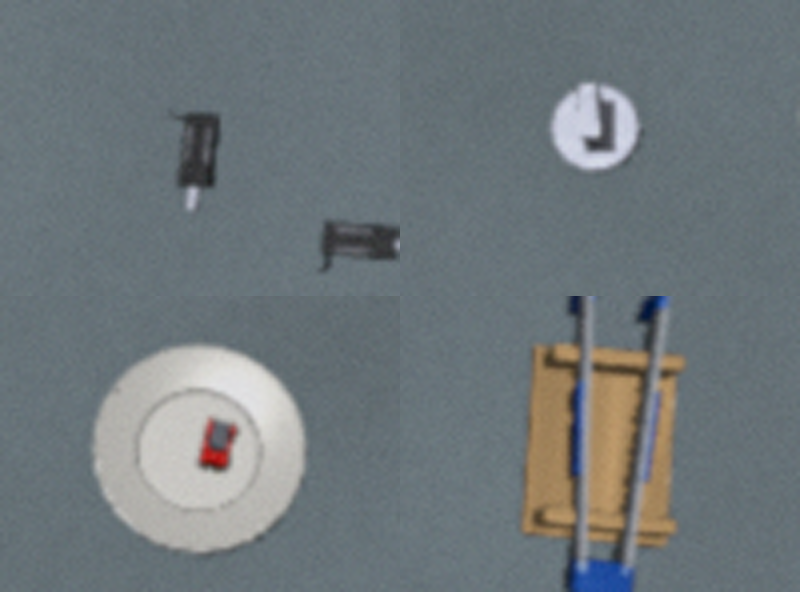

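View pics/scc.png

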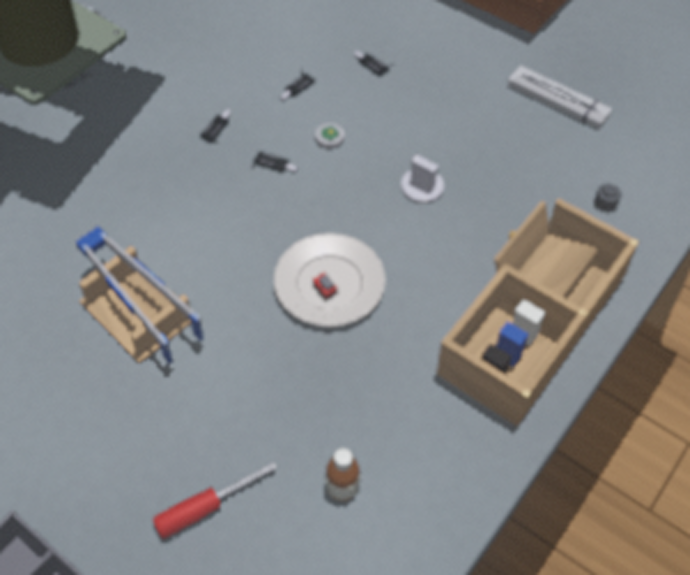

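Headshell look-alikes sit at top-view pixels (165,235), (205,258), (261,230) and (260,273). The first has the largest y (0.267) and so is farthest to the robot's left, which makes it the target; the enlarged crop shows a black plate with its barrel toward the robot. The stand is at (224,161), the saucer with the red cartridge at (301,156), and the tongs at (372,217). Next I'll take precise measurements.

```bash
cat >> h.py <<'E'
def onplane(p,mask,z):
    v,u=np.nonzero(mask)
    n=cv2.undistortPoints(np.c_[u,v].astype(float)[:,None],K(p),np.array(p['dist_coeffs'],float))[:,0]
    V=w2c(p); d=np.c_[n,np.ones(len(n))]@V[:3,:3].T; s=(z-V[2,3])/d[:,2]
    return V[:3,3]+d*s[:,None]
def allcloud(p): 
    full=np.zeros((384,512,3)); m=p['z_map']>0; full[m]=cloud(p,m); return full,m
def rect(P):
    (c,s,a)=cv2.minAreaRect((P[:,:2]*1000).astype(np.float32)); 
    if s[0]<s[1]: s=s[::-1]; a+=90
    return np.round(c,1),np.round(s,1),round((a+90)%180-90,1)
def pca(P):
    Q=P[:,:2]-P[:,:2].mean(0); w,v=np.linalg.eigh(Q.T@Q); d=v[:,1]; return round((np.degrees(np.arctan2(d[1],d[0]))+90)%180-90,1)
E
cat > meas.py <<'E'
from h import *
for n in ('top','scene'):
    p=eyes.read_camera(n); W,m=allcloud(p); c=p['color'].astype(int); hsv=cv2.cvtColor(p['color'],cv2.COLOR_RGB2HSV).astype(int)
    near=lambda x,y,r:(np.hypot(W[...,0]-x,W[...,1]-y)<r)&m
    print(n,'table z',np.median(W[near(0.45,0.2,0.04)][:,2]).round(4))
    hs=near(.433,.267,.06)&(hsv[...,2]<70)
    P=onplane(p,hs,0.008); print(' headshell n',len(P),rect(P),pca(P),'mean',P.mean(0).round(4),'z',np.median(W[hs][:,2]).round(4))
    st=near(.625,.116,.06)&(W[...,2]>.042); P=W[st]; print(' stand top',len(P),rect(P),pca(P),P.mean(0).round(4),np.percentile(P[:,2],[5,50,95]).round(4))
    ft=near(.625,.116,.08)&(hsv[...,2]>170)&(W[...,2]<.02);P=onplane(p,ft,.008);print(' foot',len(P),rect(P))
    ca=near(.625,-.08,.07)&(c[...,0]>c[...,1]*1.8)&(c[...,0]>60); P=onplane(p,ca,.021); print(' cart',len(P),rect(P),pca(P),P.mean(0).round(4),np.percentile(W[ca][:,2],[5,50,95]).round(4))
    cg=ca|(near(*P[:,:2].mean(0),.016)&(W[...,2]>.013)); P=W[cg]; print(' cart all',len(P),rect(P),pca(P),P.mean(0).round(4))
    P=W[near(.625,-.08,.09)&(W[...,2]>.008)&~cg];print(' saucer',rect(P))
    tg=near(.46,-.25,.15)&(W[...,2]>.05); P=W[tg]; print(' tongs',len(P),rect(P),pca(P),P.mean(0).round(4),np.percentile(P[:,2],[5,50,95]).round(4))
    a=np.radians(pca(P)); d=np.array([np.cos(a),np.sin(a)]); e=np.array([-d[1],d[0]]); C=np.array([.46,-.245]); s=(P[:,:2]-C)@d; t=(P[:,:2]-C)@e
    for lo in np.arange(-.11,.12,.02):
        k=(s>=lo)&(s<lo+.02)
        if k.sum(): print('   ',lo.round(2),k.sum(),(t[k].min()*1000).round(1),(t[k].max()*1000).round(1),P[k,2].max().round(3))
    bl=near(.46,-.25,.15)&(hsv[...,0]>105)&(hsv[...,0]<130)&(hsv[...,1]>130)
    P=W[bl]; s=(P[:,:2]-C)@d; t=(P[:,:2]-C)@e
    for nm,k in (('spine',s<-.06),('scalesL',(abs(s)<.05)&(t>0)),('scalesR',(abs(s)<.05)&(t<0)),('jawL',(s>.06)&(t>0)),('jawR',(s>.06)&(t<0))):
        if k.sum(): print('  ',nm,k.sum(),P[k].mean(0).round(4),'s',s[k].min().round(4),s[k].max().round(4),'t',t[k].min().round(4),t[k].max().round(4))
    rs=near(.46,-.25,.12)&(hsv[...,0]>8)&(hsv[...,0]<25)&(hsv[...,1]>90)
    P=W[rs]; print(' rest base',rect(P[P[:,2]<.02]),'bars',[rect(P[(P[:,2]>.036)&sel]) for sel in (P[:,0]>.46,P[:,0]<.46)])
E
python3 meas.py
```

```text
top table z -0.0007
 headshell n 101 (array([431.8, 268.2]), array([42.7, 21.1]), -4.1) -6.1 mean [0.4307 0.268  0.008 ] z 0.0066
 stand top 69 (array([622.9, 119.4]), array([33.6, 10.5]), -0.7) 0.0 [0.622  0.1195 0.049 ] [0.046 0.049 0.052]
 foot 216 (array([622.1, 119.7]), array([54. , 50.2]), 89.3)
 cart 36 (array([620.9, -90.7]), array([25.9, 15.4]), -16.2) 0.3 [ 0.6165 -0.0887  0.021 ] [0.0139 0.02   0.0245]
 cart all 73 (array([622.4, -91.1]), array([25.3, 17.9]), -15.5) -15.5 [ 0.6205 -0.0905  0.0229]
 saucer (array([621.6, -80.5]), array([133.2, 132.7]), 42.1)
 tongs 593 (array([ 461.6, -250.2]), array([190.9,  51.3]), -8.1) -9.3 [ 0.448  -0.2465  0.0593] [0.0517 0.0599 0.0631]
    -0.11 24 -20.1 13.1 0.063
    -0.09 129 -23.1 14.1 0.065
    -0.07 48 -20.1 12.3 0.065
    -0.05 43 -21.9 14.2 0.064
    -0.03 58 -26.0 18.4 0.067
    -0.01 68 -26.3 20.2 0.065
    0.01 62 -27.3 21.3 0.067
    0.03 49 -27.6 20.4 0.064
    0.05 47 -27.5 21.4 0.067
    0.07 45 -28.7 22.3 0.063
    0.09 20 -28.1 22.7 0.063
   spine 128 [ 0.3773 -0.2344  0.0596] s -0.093 -0.0713 t -0.0202 0.0141
   sca
[... 916 characters left out ...]
22.1, -76.6]), array([132.3, 131.8]), -71.3)
 tongs 459 (array([ 461.6, -250.4]), array([192.4,  54.2]), -6.9) -8.2 [ 0.4555 -0.2461  0.0601] [0.0515 0.0614 0.0651]
    -0.11 13 -18.3 16.5 0.064
    -0.09 92 -19.9 18.3 0.067
    -0.07 33 -18.3 14.2 0.067
    -0.05 34 -19.9 16.3 0.066
    -0.03 39 -24.4 19.9 0.067
    -0.01 48 -25.7 22.1 0.069
    0.01 56 -27.8 21.8 0.067
    0.03 40 -26.6 21.6 0.065
    0.05 38 -31.0 21.5 0.068
    0.07 41 -28.6 23.1 0.067
    0.09 25 -28.9 24.2 0.064
   spine 49 [ 0.3796 -0.2356  0.0619] s -0.0905 -0.071 t -0.0176 0.0123
 rest base (array([0., 0.]), array([0., 0.]), 0.0) bars [(array([0., 0.]), array([0., 0.]), 0.0), (array([0., 0.]), array([0., 0.]), 0.0)]
```

```bash
cat >> h.py <<'E'
def pick(pos,yaw):
    """quaternion (of the two half-turn twins) with the smaller |j6|"""
    best=None
    for k in (0,np.pi):
        q=quat(yaw+k); j=kinematics.ik(pos,q)
        if j is not None and (best is None or abs(j[5])<best[0]): best=(abs(j[5]),q,np.round(j,2))
    return best
E
python3 - <<'E'
from h import *
print(ctrl.get_time())
yaw=np.radians(90-5); hx,hy=.4322,.2681
b=pick([hx,hy,.1],yaw); print(b)
b2=pick([.6226,.1195,.1],np.radians(90-.7)); print(b2)
fingers.grip(0.6,10)
ctrl.move_ptp([hx,hy,.08],b[1])
print(ctrl.get_time(),ctrl.get_wrist_force())
ctrl.movel([hx,hy,.0025],velocity=.08,stop_force=8)
print(ctrl.get_tcp_pos(),ctrl.get_wrist_force())
fingers.grip(0.0,10); print('open',ctrl.get_opening()*94)
ctrl.movel([hx,hy,.10],velocity=.15); print('open',ctrl.get_opening()*94,ctrl.get_time())
p=eyes.read_camera('top'); c=p['color'][:,:,::-1]; 
p2=eyes.read_camera('scene'); u,v=proj(p2,[hx,hy,.1])[0].astype(int); c2=p2['color'][:,:,::-1]
cv2.imwrite('pics/g1.png',np.hstack([cv2.resize(c[195:275,120:220],(400,320)),cv2.resize(c2[v-40:v+40,u-50:u+50],(400,320),interpolation=cv2.INTER_CUBIC)]))
E
```

```text
1.2
(np.float64(1.098613653584295), [np.float64(0.7064337722128922), np.float64(0.030843564597231886), np.float64(0.7064337722128922), np.float64(-0.030843564597231886)], array([ 0.38,  0.15,  1.78, -0.  ,  1.21, -1.1 ]))
(np.float64(1.5053404361287428), [np.float64(0.7070935881586772), np.float64(0.004319442659302388), np.float64(0.7070935881586772), np.float64(-0.004319442659302388)], array([ 0.05,  0.4 ,  1.46, -0.  ,  1.28, -1.51]))
4.875 [-0.52684977 -0.08463529  0.83231206]
[0.43282098 0.26839064 0.00308391] [ 0.24512687 -0.05111989  0.36376334]
open 0.17980769692368898
open 0.6918519784300502 7.7417
```

View pics/g1.png

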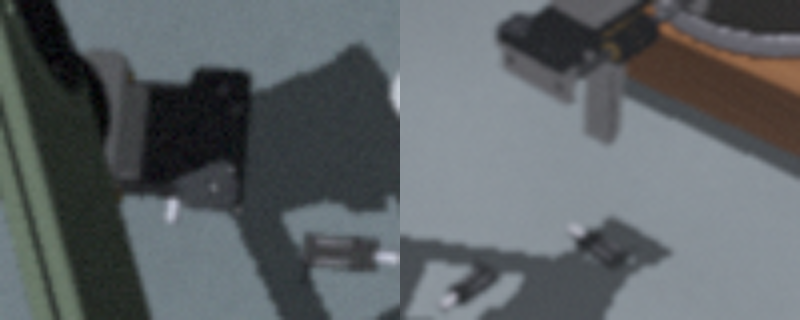

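The gripper closed empty: in the right half of the picture the headshell still lies on the table (around pixel 600,245), below the shut fingers. I'll move off and re-measure.

```bash
python3 - <<'E'
from h import *
print(ctrl.get_tcp_pos(),R.from_quat(np.roll(ctrl.get_orientation(),-1)).as_matrix().round(3).tolist())
p=eyes.read_camera('scene')
W,m=allcloud(p)
k=m&(np.hypot(W[...,0]-.4322,W[...,1]-.268)<.03)&(W[...,2]>.05)&(W[...,2]<.18)
for lo in np.arange(.07,.18,.01):
    P=W[k&(W[...,2]>=lo)&(W[...,2]<lo+.01)]
    if len(P): print(lo.round(2),len(P),P.mean(0).round(4),P.min(0).round(3),P.max(0).round(3))
u,v=proj(p,[.4322,.268,.0])[0].astype(int)
c=p['color'][:,:,::-1]
for X,col in (([.4322,.268,.008],(0,0,255)),([.4322,.268,.1],(0,255,0))):
    a=proj(p,X)[0]; print(X,a)
cv2.imwrite('pics/g2.png',cv2.resize(c[v-60:v+30,u-55:u+55],None,fx=7,fy=6,interpolation=cv2.INTER_CUBIC)); print(u,v)
p=eyes.read_camera('top')
for d in models.spot_in(eyes.read_camera('scene'),'headshell'): pass
E
```

```text
[0.43095695 0.26760296 0.09850122] [[-0.003, 0.087, 0.996], [-0.001, 0.996, -0.087], [-1.0, -0.001, -0.003]]
0.12 2 [0.4412 0.2653 0.1287] [0.441 0.262 0.128] [0.442 0.269 0.129]
0.13 16 [0.4362 0.2637 0.1349] [0.421 0.254 0.13 ] [0.442 0.279 0.139]
0.14 28 [0.4354 0.2618 0.1442] [0.422 0.254 0.14 ] [0.443 0.279 0.15 ]
0.15 22 [0.4343 0.2606 0.1549] [0.422 0.252 0.15 ] [0.444 0.277 0.16 ]
0.16 23 [0.4368 0.2615 0.1645] [0.424 0.251 0.16 ] [0.444 0.276 0.169]
0.17 24 [0.4363 0.2612 0.1746] [0.424 0.252 0.17 ] [0.443 0.276 0.179]
[0.4322, 0.268, 0.008] [281.58452836 147.70523729]
[0.4322, 0.268, 0.1] [282.43421998 126.87612768]
281 149
```

View pics/g2.png

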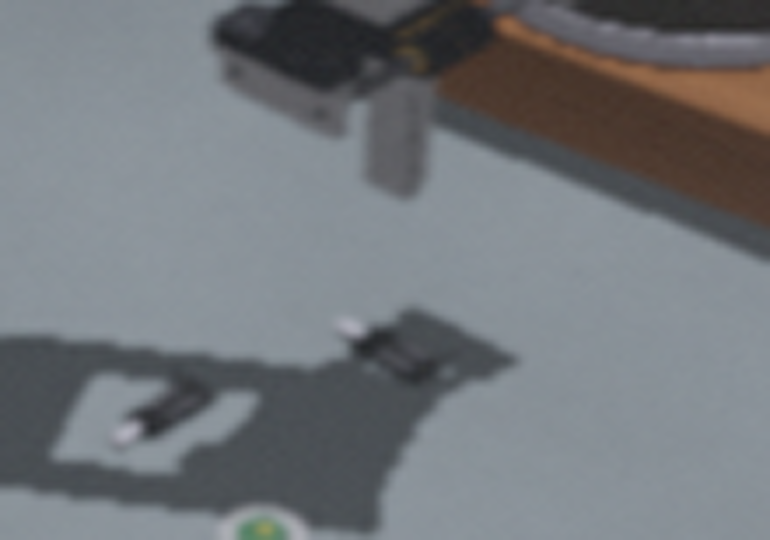

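Depth and picture agree that the real finger ends are about 27 mm higher than the reported TCP (tip row 121, where 127 was expected). I'll check whether this depends on the opening.

```bash
python3 - <<'E'
from h import *
ims=[]
for o in (0.0,0.25,0.6,1.0):
    fingers.grip(o,10)
    p=eyes.read_camera('scene'); W,m=allcloud(p); T=ctrl.get_tcp_pos()
    k=m&(abs(W[...,0]-T[0])<.02)&(abs(W[...,1]-T[1])<.08)&(W[...,2]>.05)&(W[...,2]<.17)
    P=W[k]; print(o,ctrl.get_opening(),T,'zmin',np.sort(P[:,2])[:6].round(3),'y',P[:,1].min().round(3),P[:,1].max().round(3))
    t=proj(p,T)[0]; c=p['color'][:,:,::-1].copy(); c=cv2.resize(c[70:160,231:331],(400,300),interpolation=cv2.INTER_CUBIC)
    cv2.circle(c,(int((t[0]-231)*4),int((t[1]-70)*3.33)),4,(0,0,255),-1); ims.append(c)
cv2.imwrite('pics/g3.png',np.vstack([np.hstack(ims[:2]),np.hstack(ims[2:])])); print(ctrl.get_time())
E
```

```text
0.0 0.0029420669652251755 [0.43216208 0.26808566 0.09989355] zmin [0.126 0.13  0.131 0.134 0.134 0.134] y 0.252 0.279
0.25 0.2545515986598157 [0.43222322 0.26812329 0.10004378] zmin [0.125 0.126 0.127 0.129 0.13  0.131] y 0.24 0.292
0.6 0.5976364871639421 [0.4322077  0.26810882 0.1000031 ] zmin [0.125 0.126 0.128 0.128 0.129 0.129] y 0.223 0.306
1.0 0.9987684335758831 [0.43220372 0.26810459 0.10001499] zmin [0.127 0.128 0.128 0.129 0.129 0.133] y 0.206 0.326
10.4667
```

View pics/g3.png

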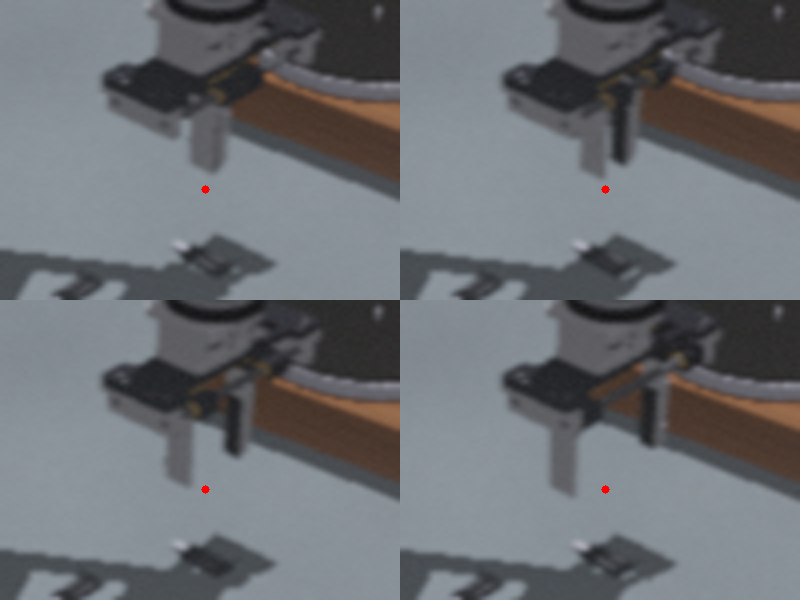

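The offset is about 25–27 mm at every opening, so the tool length the controller uses is too long. I'll calibrate by a guarded touch of the table, fingers straddling the headshell.

```bash
python3 - <<'E'
from h import *
fingers.grip(0.6,10)
x,y=.4322,.2681
ctrl.movel([x,y,.0],velocity=.12)
f0=ctrl.get_wrist_force(); print(ctrl.get_tcp_pos(),f0)
try: print(ctrl.movel([x,y,-.04],velocity=.025,stop_force=4))
except ctrl.PlanningError as e: print('plan',e)
print(ctrl.get_tcp_pos(),ctrl.get_wrist_force()-f0,ctrl.get_time())
E
```

```text
[0.43299298 0.2684459  0.0006877 ] [-0.15179221  0.65084936 -0.61000591]
True
[ 0.43204615  0.26802108 -0.02611486] [-0.3665546  -0.85464087  5.54277271] 13.225
```

Contact came at a reported z of about -0.0257, so true tip height = reported + 0.0255. I'll apply that correction.

```bash
cat >> h.py <<'E'
D=0.0255   # true tip z = reported + D
E
python3 - <<'E'
from h import *
x,y=.4322,.2681
ctrl.movel([x,y,.0018-D],velocity=.03); ctrl.dwell(.2); print(ctrl.get_tcp_pos(),ctrl.get_wrist_force())
fingers.grip(0.0,12); print('open mm',ctrl.get_opening()*94)
ctrl.movel([x,y,.11-D],velocity=.15); print('open',ctrl.get_opening()*94,ctrl.get_time())
p2=eyes.read_camera('scene'); u,v=proj(p2,[x,y,.11])[0].astype(int); c2=p2['color'][:,:,::-1]
cv2.imwrite('pics/g4.png',cv2.resize(c2[v-40:v+40,u-50:u+50],(700,560),interpolation=cv2.INTER_CUBIC))
E
```

```text
[ 0.43192066  0.2679777  -0.02394257] [ 0.04173398 -0.87631443 -0.22725294]
open mm 19.622763373903048
open 19.82192042785752 15.2167
```

View pics/g4.png

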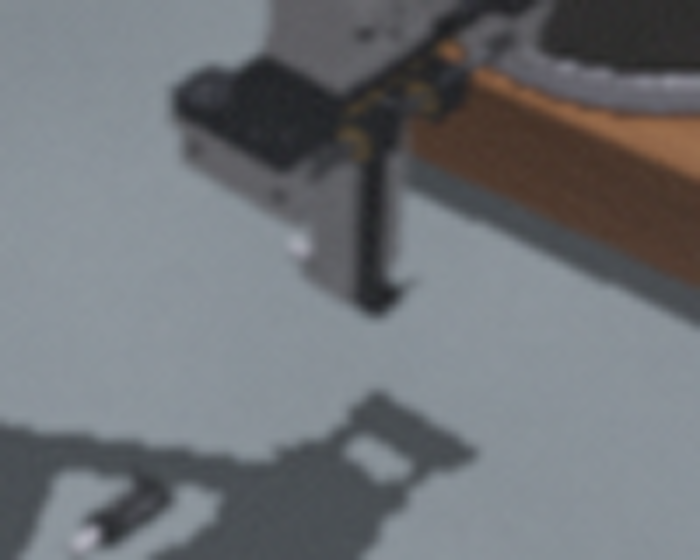

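The headshell is gripped (opening 19.8 mm, its width is 20) and hangs level. Next I'll place it on the ridge.

```bash
python3 - <<'E'
from h import *
x,y=.6226,.1195
b=pick([x,y,.1],np.radians(90-.7))
ctrl.move_ptp([x,y,.10-D],b[1])
ctrl.movel([x,y,.058-D],velocity=.1)
print(ctrl.movel([x,y,.0505-D],velocity=.02,stop_force=2.5), ctrl.get_tcp_pos(),ctrl.get_opening()*94)
fingers.grip(0.36,12)
ctrl.dwell(.2)
ctrl.movel([x,y,.13-D],velocity=.15)
b=pick([.47,-.0,.15],np.radians(83))
ctrl.move_ptp([.45,-.08,.17-D],b[1])
print(ctrl.get_time())
p=eyes.read_camera('top'); p2=eyes.read_camera('scene')
ims=[]
for q in (p,p2):
    u,v=proj(q,[x,y,.05])[0].astype(int); ims.append(cv2.resize(q['color'][v-40:v+40,u-40:u+40,::-1],(400,400),interpolation=cv2.INTER_CUBIC))
    W,m=allcloud(q); near=(np.hypot(W[...,0]-x,W[...,1]-y)<.05)&m
    P=W[near&(W[...,2]>.045)]; print(len(P),rect(P),pca(P),P.mean(0).round(4))
    hv=q['color'].max(2); P=W[near&(W[...,2]>.045)&(hv<75)]; print(' dark',len(P),rect(P),pca(P),np.percentile(P[:,2],[5,50,95]).round(4))
cv2.imwrite('pics/s1.png',np.hstack(ims))
E
python3 meas.py | grep -A3 -E "^(top|scene)|cart|tongs|jaw|spine|scales"
```

```text
True [0.623328   0.1194987  0.02616296] 19.628594118490835
20.9167
168 (array([616.8, 119.8]), array([59.7, 27.4]), 4.5) 1.8 [0.6202 0.1175 0.0571]
 dark 99 (array([622.8, 117.1]), array([44.4, 17.6]), -0.1) 3.3 [0.0545 0.0572 0.0601]
117 (array([618.1, 122.4]), array([62.1, 31. ]), -0.3) 3.0 [0.6228 0.1174 0.0568]
 dark 24 (array([623.6, 115.1]), array([38.7, 17.1]), -10.4) -1.5 [0.0543 0.0583 0.0603]
top table z -0.0008Traceback (most recent call last):
  File "meas.py", line 7, in <module>
    P=onplane(p,hs,0.008); print(' headshell n',len(P),rect(P),pca(P),'mean',P.mean(0).round(4),'z',np.median(W[hs][:,2]).round(4))
  File "h.py", line 22, in onplane
    n=cv2.undistortPoints(np.c_[u,v].astype(float)[:,None],K(p),np.array(p['dist_coeffs'],float))[:,0]
      ~~~~~~~~~~~~~~~~~~~^^^^^^^^^^^^^^^^^^^^^^^^^^^^^^^^^^^^^^^^^^^^^^^^^^^^^^^^^^^^^^^^^^^^^^^^
cv2.error: OpenCV(4.12.0) /io/opencv/modules/calib3d/src/undistort.dispatch.cpp:347: error: (-215:Assertion failed) CV_IS_MAT(_src) && CV_IS_MAT(_dst) && (_src->rows == 1 || _src->cols == 1) && (_dst->rows == 1 || _dst->cols == 1) && _src->cols + _src->rows - 1 == _dst->rows + _dst->cols - 1 && (CV_MAT_TYPE(_src->type) == CV_32FC2 || CV_MAT_TYPE(_src->type) == CV_64FC2) && (CV_MAT_TYPE(_dst->type) == CV_32FC2 || CV_MAT_TYPE(_dst->type) == CV_64FC2) in function 'cvUndistortPointsInternal'
```

View pics/s1.png

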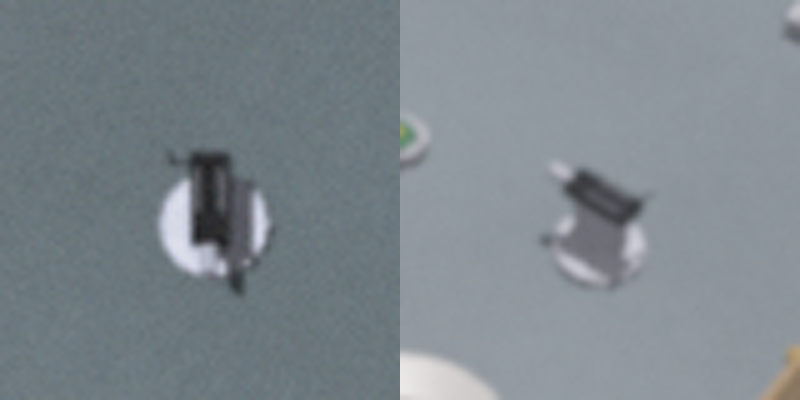

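The headshell lies flat on the ridge: top at z≈0.0575, centre about (0.623, 0.118), yaw about 0. In the left picture the black plate with barrel sits over the ridge at (210,200), and the right view confirms it is level. Next the tongs.

```bash
python3 - <<'E'
from h import *
G=ctrl.grip_point_offset
x,y=.4623,-.2493; yaw=np.radians(90-8.2)
b=pick([x,y,.1],yaw); print(b)
fingers.grip(.68,20)
ctrl.move_ptp([x,y,.11-D],b[1])
print(ctrl.movel([x,y,.053-G-D],velocity=.08,stop_force=8),ctrl.get_tcp_pos())
fingers.grip(.405,20); print('open mm',ctrl.get_opening()*94)
ctrl.dwell(.1)
ctrl.movel([x,y,.135-G-D],velocity=.12); ctrl.dwell(.3)
print('open',ctrl.get_opening()*94,ctrl.get_wrist_force(),ctrl.get_wrist_torque(),ctrl.get_time())
p2=eyes.read_camera('scene');p=eyes.read_camera('top')
ims=[]
for q in (p,p2):
    u,v=proj(q,[x+.04,y,.12])[0].astype(int); ims.append(cv2.resize(q['color'][v-60:v+60,u-60:u+60,::-1],(400,400),interpolation=cv2.INTER_CUBIC))
cv2.imwrite('pics/t1.png',np.hstack(ims))
E
```

```text
(np.float64(1.0544901717620139), [np.float64(-0.05055632772514995), np.float64(0.7052971414424896), np.float64(-0.05055632772514995), np.float64(-0.7052971414424896)], array([-0.66,  0.18,  1.74, -0.  ,  1.22,  1.05]))
False [ 0.4628361  -0.24974067  0.00924635]
open mm 38.33518670740534
open 38.06959752332233 [ 0.48179787  0.37881569 -0.5745934 ] [ 0.05606452  0.04834419 -0.00587535] 25.4
```

View pics/t1.png

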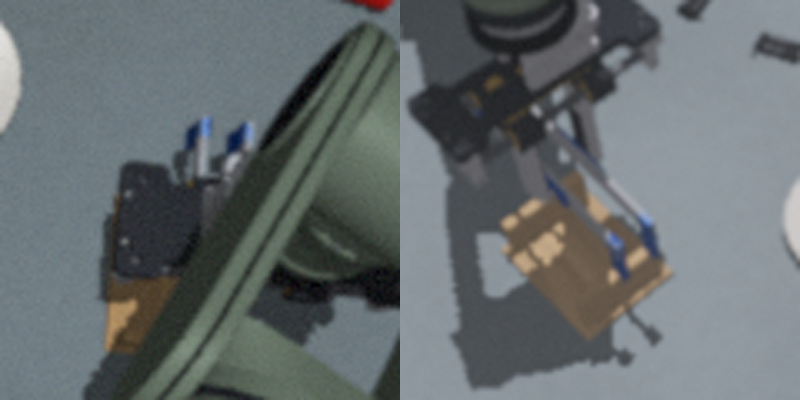

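The tongs are lifted and level: blue jaws at left-picture pixels (200,132) and (240,137), clear of the rest. I'll measure the jaws relative to the gripper.

```bash
cat >> h.py <<'E'
def tongs_frame(yaw):
    T=ctrl.get_tcp_pos(); g=np.array(T)+[0,0,D+ctrl.grip_point_offset]
    d=np.array([np.cos(yaw),np.sin(yaw),0]); e=np.array([-d[1],d[0],0]); return g,d,e
def jaws(p,yaw):
    g,d,e=tongs_frame(yaw); W,m=allcloud(p); hsv=cv2.cvtColor(p['color'],cv2.COLOR_RGB2HSV).astype(int)
    bl=m&(hsv[...,0]>103)&(hsv[...,0]<130)&(hsv[...,1]>110)
    P=W[bl]-g; L=np.c_[P@d,P@e,P[:,2]]
    k=(L[:,0]>.065)&(L[:,0]<.11)&(abs(L[:,1])<.04)&(abs(L[:,2])<.06); L=L[k]
    for nm,s in (('L',L[:,1]>0),('R',L[:,1]<=0)):
        if s.sum(): print(nm,s.sum(),'mean',L[s].mean(0).round(4),'min',np.percentile(L[s],3,axis=0).round(4),'max',np.percentile(L[s],97,axis=0).round(4))
E
python3 - <<'E'
from h import *
for n in ('top','scene'):
    print(n); jaws(eyes.read_camera(n),np.radians(-8.2))
E
```

```text
top
L 15 mean [ 0.085   0.0138 -0.0211] min [ 0.0806  0.0111 -0.0343] max [0.0909 0.0151 0.0011]
R 33 mean [ 0.0857 -0.015  -0.0097] min [ 0.0803 -0.0169 -0.0331] max [ 0.0914 -0.0139  0.0071]
scene
L 15 mean [ 0.0877  0.0113 -0.0116] min [ 0.0832  0.0105 -0.0273] max [0.0923 0.0123 0.0031]
R 4 mean [ 0.0911 -0.0177 -0.0215] min [ 0.0894 -0.0189 -0.0295] max [ 0.093  -0.017  -0.0147]
```

```bash
python3 - <<'E'
from h import *
G=ctrl.grip_point_offset
fingers.grip(.425,20); print('open mm',ctrl.get_opening()*94)
C=np.array([.6235,-.0912]); ya=np.radians(-15.3); d=np.array([np.cos(ya),np.sin(ya)])
g=C-.086*d
q=quat(ya-np.pi/2); q2=quat(ya+np.pi/2)
# keep the twin used at the grasp (tool y heading 81.8 or 261.8)
T=R.from_quat(np.roll(ctrl.get_orientation(),-1)).as_matrix()[:,1]
Q=q if T@[np.cos(ya-np.pi/2),np.sin(ya-np.pi/2),0]>0 else q2
print('toolY',T.round(2),kinematics.ik([*g,.09-G-D],Q))
ctrl.move_ptp([*g,.135-G-D],Q)
ctrl.movel([*g,.088-G-D],velocity=.1); ctrl.dwell(.3)
print(ctrl.get_tcp_pos(),g,ctrl.get_opening()*94,ctrl.get_time())
ims=[]
for n in ('top','scene'):
    p=eyes.read_camera(n); print(n); jaws(p,ya)
    W,m=allcloud(p); c=p['color'].astype(int)
    ca=m&(np.hypot(W[...,0]-C[0],W[...,1]-C[1])<.03)&(c[...,0]>c[...,1]*1.8)&(c[...,0]>60)
    if ca.sum(): P=W[ca];print('red',ca.sum(),rect(P),P.mean(0).round(4))
    u,v=proj(p,[*C,.03])[0].astype(int); ims.append(cv2.resize(p['color'][v-40:v+40,u-40:u+40,::-1],(400,400),interpolation=cv2.INTER_CUBIC))
cv2.imwrite('pics/c1.png',np.hstack(ims))
E
```

```text
open mm 39.75822815921653
toolY [-0.14 -0.99  0.  ] [-2.84933730e-01  2.91866105e-01  1.73501229e+00 -4.44089210e-16
  1.11471426e+00  1.55289797e+00]
[ 0.54115348 -0.0686515   0.0444127 ] [ 0.54054806 -0.06850692] 40.145028810490814 27.5833
top
scene
L 8 mean [ 0.0888  0.0122 -0.0068] min [ 0.086   0.0103 -0.0204] max [0.0917 0.0145 0.007 ]
R 1 mean [ 0.0883 -0.0205 -0.019 ] min [ 0.0883 -0.0205 -0.019 ] max [ 0.0883 -0.0205 -0.019 ]
red 21 (array([ 626. , -102.6]), array([23.4, 16.9]), -4.7) [ 0.6276 -0.099   0.0226]
```

View pics/c1.png

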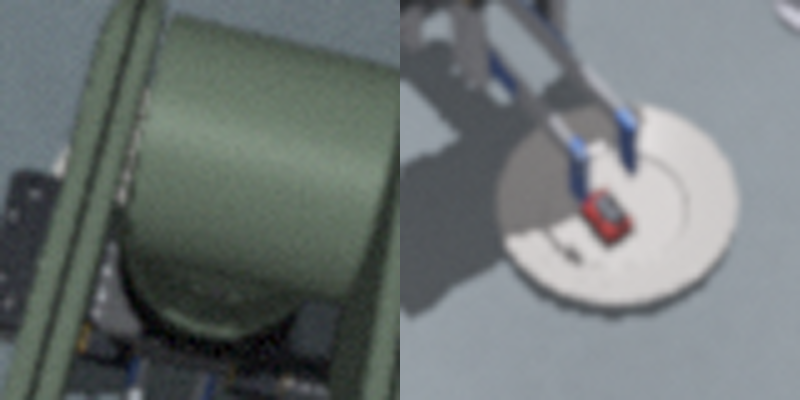

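```bash
cat > ov.py <<'E'
from h import *
import sys
def box(img,p,c,yaw,l,w,z0,z1,col,off,s):
    d=np.array([np.cos(yaw),np.sin(yaw)]);e=np.array([-d[1],d[0]])
    pts=[]
    for z in (z0,z1):
        for a,b in ((1,1),(1,-1),(-1,-1),(-1,1)): pts.append([*(np.array(c)+d*a*l/2+e*b*w/2),z])
    u=(proj(p,pts)-off+.5)*s
    for i in range(4):
        for A,B in ((i,(i+1)%4),(4+i,4+(i+1)%4),(i,4+i)): cv2.line(img,tuple(map(int,u[A])),tuple(map(int,u[B])),col,1,cv2.LINE_AA)
E
python3 - <<'E'
from ov import *
p=eyes.read_camera('scene'); ya=np.radians(-15.3); C=np.array([.6235,-.0912])
g,d,e=tongs_frame(ya); u,v=proj(p,[*C,.03])[0].astype(int); off=np.array([u-30,v-32]); s=10
img=cv2.resize(p['color'][v-32:v+24,u-30:u+40,::-1],None,fx=s,fy=s,interpolation=cv2.INTER_CUBIC)
box(img,p,C,ya,.028,.018,.005,.021,(0,255,0),off,s)
j=g+.085*d; gap=.030
for t in (gap/2+.003,-gap/2-.003): box(img,p,(j+t*e)[:2],ya,.014,.006,j[2]-.038,j[2]-.022,(0,255,255),off,s)
print(j); cv2.imwrite('pics/c2.png',img)
E
```

```text
[ 0.62278529 -0.09094046  0.08834153]
```

View pics/c2.png

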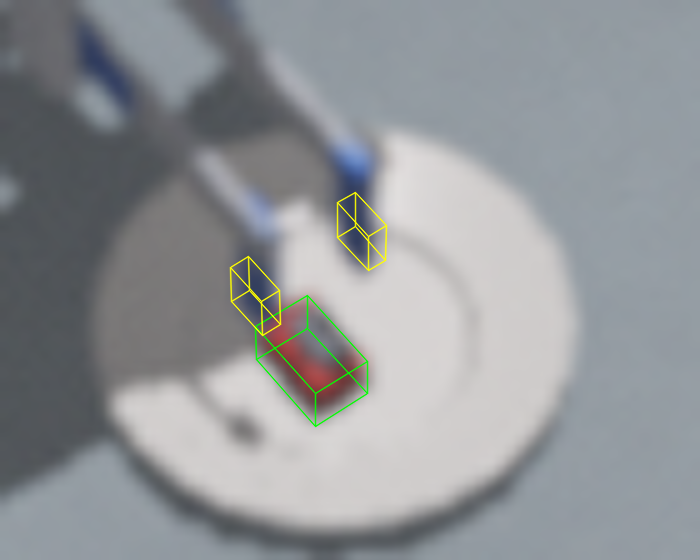

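The overlay agrees to about 1 px: jaw pads (yellow) match the blue jaws at (258,290) and (360,235), and straddle the cartridge box (green). I'll descend and clamp.

```bash
python3 - <<'E'
from h import *
G=ctrl.grip_point_offset
C=np.array([.6238,-.0910]); ya=np.radians(-15.3); d=np.array([np.cos(ya),np.sin(ya)])
g=C-.086*d
print(ctrl.movel([*g,.0485-G-D],velocity=.04,stop_force=4),ctrl.get_tcp_pos())
print(ctrl.get_wrist_force(),ctrl.get_opening()*94)
fingers.grip(0.0,22); print('open mm',ctrl.get_opening()*94); ctrl.dwell(.2)
print(ctrl.get_opening()*94)
ctrl.movel([*g,.100-G-D],velocity=.06); ctrl.dwell(.3); print(ctrl.get_opening()*94,ctrl.get_time())
p=eyes.read_camera('scene'); u,v=proj(p,[*C,.06])[0].astype(int)
cv2.imwrite('pics/c3.png',cv2.resize(p['color'][v-32:v+34,u-40:u+40,::-1],None,fx=9,fy=9,interpolation=cv2.INTER_CUBIC))
E
```

```text
False [ 0.54119725 -0.06837898  0.00450522]
[ 0.62541531  0.16779098 -1.60289519] 40.30935722040174
open mm 35.09760213611512
35.44211308576325
35.511639496455516 30.6333
```

View pics/c3.png

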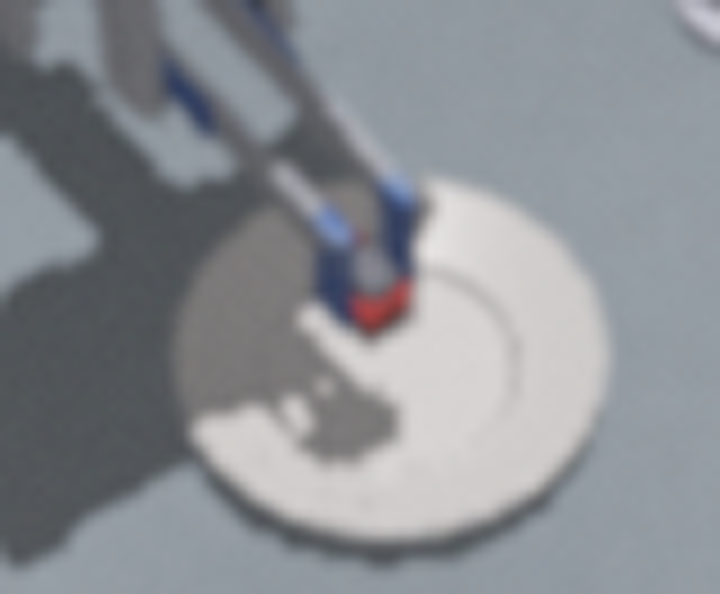

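The cartridge is clamped between both blue jaws (red block at pixel 378,300) and is clear of the saucer. I'll carry it to the headshell.

```bash
python3 - <<'E'
from ov import *
G=ctrl.grip_point_offset
T=ctrl.get_tcp_pos(); ctrl.movel([T[0],T[1],.165-G-D],velocity=.12)
H=np.array([.6228,.1185]); ya=np.radians(-.7); d=np.array([np.cos(ya),np.sin(ya)])
g=H-.085*d; Q=quat(ya-np.pi/2)
print(kinematics.ik([*g,.165-G-D],Q))
ctrl.movel([*g,.165-G-D],Q,velocity=.1); ctrl.dwell(.2)
print(ctrl.get_time(),ctrl.get_opening()*94,ctrl.get_tcp_pos())
ims=[]
for n in('scene','top'):
    p=eyes.read_camera(n); u,v=proj(p,[*H,.09])[0].astype(int); off=np.array([u-30,v-35]);s=6
    img=cv2.resize(p['color'][v-35:v+35,u-30:u+30,::-1],None,fx=s,fy=s,interpolation=cv2.INTER_CUBIC)
    box(img,p,H,ya,.046,.020,.050,.058,(0,255,0),off,s); box(img,p,H,ya,.028,.018,.1215,.1375,(0,255,255),off,s); ims.append(img)
    W,m=allcloud(p); c=p['color'].astype(int)
    k=m&(np.hypot(W[...,0]-H[0],W[...,1]-H[1])<.05)&(W[...,2]>.09)&(c[...,0]>c[...,1]*1.8)&(c[...,0]>60); 
    if k.sum()>3: print(n,'red',k.sum(),rect(W[k]),W[k].mean(0).round(4))
    k=m&(np.hypot(W[...,0]-H[0],W[...,1]-H[1])<.04)&(W[...,2]>.045)&(W[...,2]<.065)&(c.max(2)<75)
    if k.sum()>3: print(n,'hs',k.sum(),rect(W[k]),W[k].mean(0).round(4))
cv2.imwrite('pics/f1.png',np.hstack(ims))
E
```

```text
[ 6.16069756e-02  2.10950694e-01  1.66238280e+00 -4.44089210e-16
  1.26825916e+00  1.64462061e+00]
33.6 35.5604871533873 [0.53784598 0.11926469 0.12068414]
scene red 10 (array([634.6, 108.6]), array([9.2, 6.5]), -76.8) [0.6342 0.1098 0.1364]
scene hs 58 (array([623.1, 115.7]), array([42.8, 19. ]), 0.7) [0.6231 0.1148 0.0577]
```

View pics/f1.png

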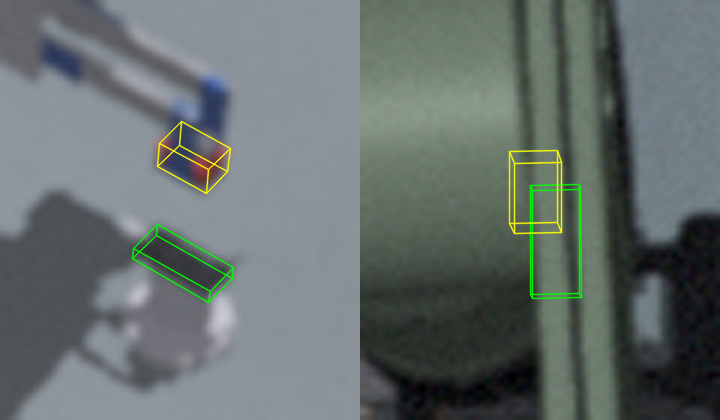

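The overlays agree: the held cartridge matches the yellow box and the headshell matches the green one, within about 3 mm. I'll lower to the final height.

```bash
python3 - <<'E'
from ov import *
G=ctrl.grip_point_offset
H=np.array([.6228,.1175]); ya=np.radians(-.5); d=np.array([np.cos(ya),np.sin(ya)]); g=H-.085*d
print(ctrl.movel([*g,.133-G-D],quat(ya-np.pi/2),velocity=.05,stop_force=5)); ctrl.dwell(1.0)
print(ctrl.get_time(),ctrl.get_opening()*94,ctrl.get_tcp_pos(),np.abs(ctrl.get_joint_velocities()).max())
p=eyes.read_camera('scene'); u,v=proj(p,[*H,.08])[0].astype(int); off=np.array([u-30,v-30]);s=10
raw=cv2.resize(p['color'][v-30:v+25,u-30:u+10+0,::-1],None,fx=s,fy=s,interpolation=cv2.INTER_CUBIC); img=raw.copy()
box(img,p,H,ya,.046,.020,.050,.058,(0,255,0),off,s); box(img,p,H,ya,.028,.018,.0895,.1055,(0,255,255),off,s)
cv2.imwrite('pics/f2.png',np.hstack([raw,img]))
for n in('scene','top'):
    q=eyes.read_camera(n)
    for t in ('cartridge','headshell','level','tweezer_case','screwdriver'):
        for a in models.spot_in(q,t)[:3]: 
            w=cam2w(q,a['centre']); print(n,t,round(a['confidence'],2),w.round(3))
E
```

```text
False
35.4917 35.23143615535171 [0.53781531 0.11825694 0.08871132] 0.000973287354109877
scene cartridge 0.39 [0.637 0.106 0.103]
scene headshell 0.51 [0.623 0.122 0.054]
scene headshell 0.46 [0.373 0.168 0.008]
scene level 0.54 [ 0.459 -0.256  0.01 ]
scene tweezer_case 0.72 [0.687 0.371 0.018]
scene tweezer_case 0.19 [ 0.69  -0.398  0.022]
scene screwdriver 0.62 [ 0.689 -0.401  0.02 ]
scene screwdriver 0.33 [0.473 0.112 0.014]
top headshell 0.68 [0.437 0.027 0.008]
top headshell 0.65 [0.328 0.028 0.004]
top tweezer_case 0.74 [0.682 0.375 0.014]
top screwdriver 0.88 [ 0.689 -0.396  0.02 ]
```

View pics/f2.png

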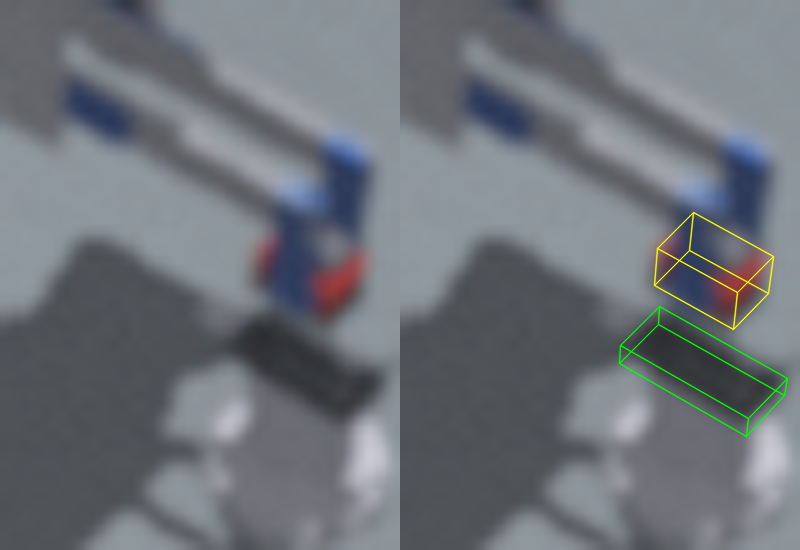

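```bash
python3 - <<'E'
from h import *
ctrl.close_job(); print(ctrl.get_time(),ctrl.get_opening()*94)
E
```

```text
the job is handed in; nothing more can be done
the job is handed in; nothing more can be done
```

The headshell is on the ridge, and I handed the job in at about 36 s with the tongs still holding the red cartridge above it. `close_job` gives no verdict, so success rests on my own checks.

**What I did**
- **Headshell:** I took the leftmost of the four look-alikes, at y = 0.268. My first grasp closed on nothing because the real finger ends sit about 25.5 mm above the reported TCP. I found that offset in the images, confirmed it with a guarded touch on the table, corrected for it and gripped on the second try.
- **Placing:** I laid the headshell lengthwise on the ridge and let it go.
- **Tongs and cartridge:** I lifted the tongs off their rest, clamped the cartridge at 22 N and lifted it off the saucer. I then carried it to about 3 cm above the headshell's top face.

**What the last checks showed**
- **Headshell:** it lay flat, with its top at z ≈ 0.0577, yaw within a few degrees of the ridge, and the centre within about 4 mm.
- **Cartridge:** it looked upright and parallel to the headshell, with its centre about 0.10 m above the table. The overlay matched to about 1 pixel (2–3 mm).
- **Arm:** it was still and the grip was holding.
- **Bystanders:** the tweezer case and screwdriver were where they started.

**What disagreed or could not be checked**
- The scales stopped at 35.3 mm instead of the stated 32 mm, though the clamp visibly held.
- The scene camera put the headshell about 3 mm lower in y than the other estimates. I moved the final target 1 mm towards it.
- The arm blocked the top camera's view of the stand at the end, so the final position was checked from the scene camera only.
- In the last pictures the network did not report the level disc at its own place, only a false hit near the rest. A low-confidence "screwdriver" hit was at its starting position, and no low move passed near it.
- The jaw and headshell contact forces cannot be read, so I judged them from the pictures.

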